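# Stow the transport roller behind the standoff post

### The job

Stow the spare transport roller (the long black rubber roller with a square white bearing block at each end) in the aluminium-fenced bay on the shelf: push one end in at an angle behind the steel post at the bay's mouth, then push the other end round, until the roller lies wholly in the bay, both blocks up against the long back fence. Only push it, gently, with the fingers, sliding flat on the shelf: do not grip, lift or carry it. Leave the other loose parts where they lie.

Things in the scene. Friction and masses are not known exactly. Their poses are not given: they have to be found in the camera images.
- roller: transport roller, 220 mm long along its own x, 300 g; origin at mid-length on its underside, z up. Black rubber sleeve 21 mm thick, 150 mm long, 2.5 mm clear of the shelf; at each end a white bearing block, 20 mm along x, 26 wide, 26 high. It rests on the blocks only: no rolling; push one block sideways and the other stays almost put, as the pivot. Slides at 1 to 4 N. Ends alike
- roller_p (a point): centre of the bearing block at the roller's own +x end, 100 mm from its middle and 13 mm above its underside (the block's outer end face is 10 mm farther out)
- roller_m (a point): centre of the bearing block at the roller's own -x end, 100 mm from its middle and 13 mm above its underside (the block's outer end face is 10 mm farther out)
- bay: the bay, fixed: cream floor level with the shelf, 80 mm deep (x), 270 long (y), origin at its middle, x pointing in, away from the robot. Fences of 4 mm aluminium angle, 30 high, with feet outside (25 wide, 3 high); inner faces: long back fence x = +40, end fences y = +135 and -135 mm; mouth at x = -40 open but for the post. A roller fully home lies along y with its middle line at x = +27 mm
- post: standoff post, fixed: steel pillar 22 mm in diameter, 45 high, black rubber top, origin at its foot. It stands in the bay's mouth at x = -40 and y = +76 or -76 mm of the bay; at the other place is only a flush plug that hinders nothing. From post to the farther end fence are 200 mm, less than the roller's length; from post to back fence 69 mm, to the nearer end fence 48 mm
- relay: cream bakelite relay, a block 52 x 36 x 42 mm, loose, origin under its centre; leave alone
- spacer_1: brass knurled spacer lying on its side, 20 mm in diameter, 30 mm long along its x, loose, origin under its centre; leave alone
- spacer_2: brass knurled spacer lying on its side, 20 mm in diameter, 30 mm long along its x, loose, origin under its centre; leave alone
- fan_cover: red plastic dryer fan cover lying on the shelf, a round grille 110 mm in diameter (134 mm over its lugs), 12 mm high, loose, origin under its centre; leave alone
- screwdriver: red-handled screwdriver lying on the shelf, 190 mm long along its x, loose, origin at its middle on the underside; leave alone
- pinch_wheel: small black rubber wheel with a white hub lying flat, 40 mm in diameter, 18 mm high, loose, origin under its centre; leave alone
There are look-alikes about, which are no part of the job. Of the things that look like the roller, take the one that is nearest to the robot's base at the start.

How it is judged (in metres and radians):
At the end, for the whole second after the job is handed in: The roller lies flat, at rest and released on the bay's floor between the end fences, each block's face within 10 mm of the back fence; no other loose part has moved by 15 mm or more (x of each of roller_p, roller_m in the frame of bay above 0.017 m and y of roller_p in the frame of bay between -0.13 and 0.13 m and y of roller_m in the frame of bay between -0.13 and 0.13 m and height (world z) of roller below 0.004 m and angle between roller's own z axis and vertical below 0.08 rad and linear speed of roller below 0.01 m/s and distance of each of relay, spacer_1, spacer_2, fan_cover, screwdriver, pinch_wheel from where it was at the start of the episode below 0.015 m); the robot touches nothing.
It fails at once if the roller is lifted off the shelf or tipped (height (world z) of roller above 0.008 m or angle between roller's own z axis and vertical above 0.2 rad).
It fails at once if the roller is gripped or pushed hard (over 35 N from the fingers) (contact force between the fingers and roller above 35 N).
It fails at once if another loose part is disturbed by more than 15 mm (distance of any of relay, spacer_1, spacer_2, fan_cover, screwdriver, pinch_wheel from where it was at the start of the episode above 0.015 m).
It also fails if it takes over 64 s, if anything falls off the work surface, if the arm or the gripper's body presses on something with over 40 N, if the wrist force passes 120 N, or if a joint passes its speed limit or range.

### The arm

A 7-joint arm with a two-finger parallel gripper is mounted at the origin on the work surface. World frame = base frame: x ahead of the robot, y to its left, z up, the work surface at z = 0. Lengths are in m, angles in degrees, forces in N, time in s.
With the tool pointing down it reaches from about 0.35 to 0.9 m from the base axis. Payload 19.9 kg.
Tool frame: the origin (TCP) lies midway between the tips of the shut fingers; the grasp point (between the pads) lies 19 mm behind it (grip_depth is the distance from the TCP to the grasp point, in m); z points along the fingers, y is the line along which they close (so a half turn about z gives the same grasp; the last joint's range is limited). The gripper opens to 94 mm and grips with 3 to 60 N. Pads are 16 mm wide; open, the fingers measure 119 mm over their backs; the gripper's body (75 mm by 177 mm) begins 78 mm behind the grasp point.
Start: joints at [-75.659, 23.915, -0.59, 92.452, 0.269, 63.638, -3.037], TCP at [0.18, 0.599, 0.205] pointing down, gripper open.
Joint ranges: [-161.28, 161.28], [-22.2, 115.67], [-73.04, 71.86], [3.21, 147.25], [-68.34, 248.33], [10.77, 114.83], [-161.83, 161.83]. Speed limits (degrees/s): [108.29, 108.29, 136.94, 136.94, 172.46, 172.46, 172.46].

### API

Orientations are given as [roll, pitch, yaw] about the fixed x, y, z axes, in that order (R = Rz(yaw) Ry(pitch) Rx(roll)).
In Python, from plant import observe, grab_frame, hand_in, grip_depth gives the robot as it stands.
- The arm moves only by the tool jog_arm, never from a script. Its arguments are lists of equal length, an entry for each row: "dp": the shift along the tool's x, y, z as a fraction of full scale, a list of three; "turn": the turn, a rotation vector about the tool's x, y, z as a fraction of full scale, a list of three; "jaw": the opening, from 0 (shut) to 1 (fully open). In form: {"dp": [[dx, dy, dz], ...], "turn": [[rx, ry, rz], ...], "jaw": [jaw, ...]}. A call has 1 to 10 rows; each row shifts and turns the commanded pose from where the row before left it, along the tool's axes as they then stand; what a row does not reach is not made up. Full scale, the value 1, is 0.02 m for a shift and pi rad for a turn. A row lasts 1/12 s, in which the tool goes at most 41.7 mm and 7.16 degrees, less where a joint would pass 70% of its speed; a pose out of reach is approached as far as the arm can. A call with a number of a shift or a turn outside -1 to 1 is refused whole. A call with a gripper value outside its range is refused whole. The fingers move at their own pace and stop on an object; "grip_force" is the grip in N (left out, the last holds). Time passes only in rows, so rows that do not move let the fingers close. It gives the time, the measured TCP pose, the force, the opening and the grip force at its end, in the units of the state.
- observe(): the state, without advancing time (a new reading comes with each control period).
- grab_frame(name): name is "side" or "top" or "wrist"; returns a dict with "frame" (480x640x3 uint8, blue, green, red), "mtx" (3x3 intrinsics, pixels), "world_from_camera" (4x4, takes a point from camera to world coordinates); the wrist camera has in their place "mount" (4x4, takes a point from camera to tool coordinates, whose origin is the TCP and whose axes are the flange's). Camera axes: x right, y up, looking along -z (the intrinsics and any distortion apply to the point x, -y, -z); pixel columns grow to the right and rows downward; lengths in m; the calibration is good to about 2 mm. A picture is of the moment at which its call begins: read the wrist's pose just before it. There is no depth.
- hand_in(): hands the job in; it is judged then, once.
The state is a dict: "time": time; "qpos": joint angles; "dq": joint speeds; "joint_efforts": joint torques, N m; "tool_pos": TCP position; "tcp_rot": TCP orientation; "contact_force": force on the tool from outside, world axes, zero at the start; "wrist_torque": the same for the moment, N m; "finger_gap": finger opening in m; "grip_force": force on a finger pad.
Only numpy, scipy, OpenCV 4.12 (cv2) and the standard library are available. Lean on these libraries where they do the work, as an engineer would, in place of code of your own. Each camera call takes 0.05 s, during which the arm holds its last target. There are 200 camera calls.

## Working session

There is one attempt and no reset: what is moved stays moved. The work goes in short steps, Python scripts to look and compute and a tool call to move; the robot and the scene stay as the last step left them, time stands still between calls to the robot, and variables do not carry over. Pictures are saved under pics/ and viewed, at most 10 in all, crops included, and the job is handed in when it is done.

Besides the shell and the picture viewer there is one more tool, called after "Emit:" as name(argument=value, ...) on one line, values as JSON. jog_arm: Moves the arm, as the interface text tells. Its arguments: {"type":"object","properties":{"dp":{"type":"array","items":{"type":"array","items":{"type":"number","minimum":-1,"maximum":1}}},"turn":{"type":"array","items":{"type":"array","items":{"type":"number","minimum":-1,"maximum":1}}},"jaw":{"type":"array","items":{"type":"number"}},"grip_force":{"type":"number"}},"required":["dp","turn","jaw"]}

```bash
ls; mkdir -p pics
python3 - <<'E'
from plant import *
import cv2,numpy as np
for n in("top","side"):
    f=grab_frame(n);cv2.imwrite(f"pics/{n}0.png",f["frame"]);np.savez(f"{n}0.npz",**f)
    print(n,f["mtx"].round(1).tolist(),f["world_from_camera"].round(3).tolist(),[k for k in f])
s=observe();print(s["tool_pos"],s["tcp_rot"],s["time"])
E
```

```text
pics
top [[455.1, 0.0, 322.7], [0.0, 455.1, 247.2], [0.0, 0.0, 1.0]] [[0.018, 0.99, -0.137, 0.36], [-0.999, 0.021, 0.024, -0.011], [0.027, 0.137, 0.99, 1.255], [0.0, 0.0, 0.0, 1.0]] ['frame', 'mtx', 'world_from_camera']
side [[436.1, 0.0, 317.4], [0.0, 436.1, 241.2], [0.0, 0.0, 1.0]] [[-0.971, 0.141, -0.191, 0.331], [-0.237, -0.61, 0.756, 0.733], [-0.011, 0.78, 0.626, 0.679], [0.0, 0.0, 0.0, 1.0]] ['frame', 'mtx', 'world_from_camera']
[0.17971875 0.59824995 0.2048857 ] [-1.79936298e+02  5.56087910e-03  1.63282636e+02] 0.1
```

View pics/top0.png

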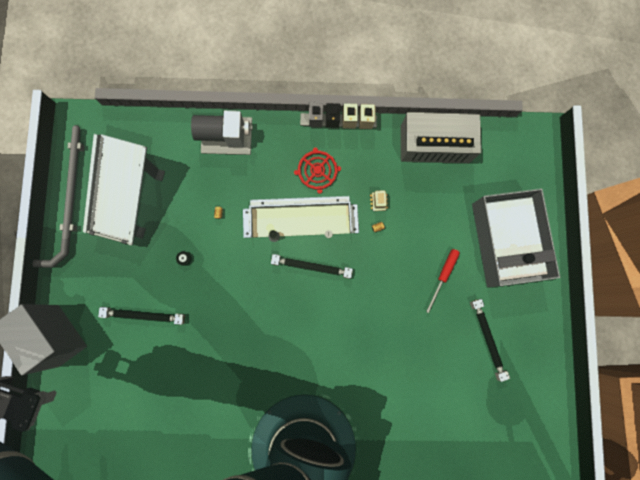

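View pics/side0.png

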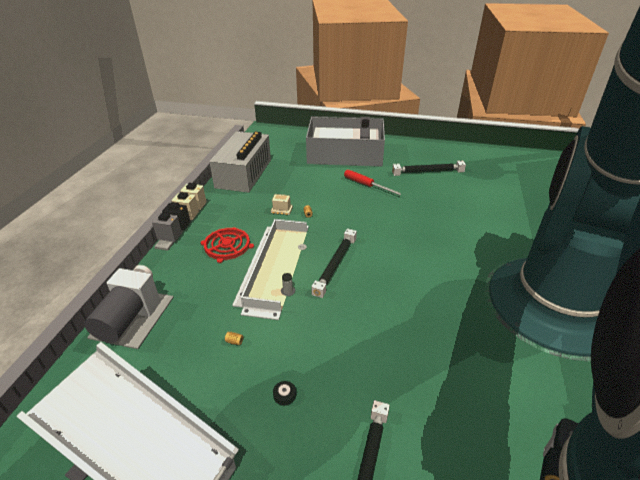

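Top view: three roller look-alikes, at A (312,266), B (141,315) and C (490,340). The bay is at (302,219) with the post at about (276,235), on the left (+y) side, and the plug is at (328,234). Next I work out the distances to the base and take an enlarged crop.

```bash
cat > h.py <<'E'
import numpy as np,cv2
def ray(f,u,v,z):
    K=f["mtx"];T=f["world_from_camera"]
    d=T[:3,:3]@np.array([(u-K[0,2])/K[0,0],-(v-K[1,2])/K[1,1],-1]);o=T[:3,3]
    return o+d*(z-o[2])/d[2]
def proj(f,p):
    T=np.linalg.inv(f["world_from_camera"]);q=T[:3,:3]@np.asarray(p,float)+T[:3,3];K=f["mtx"]
    return K[0,0]*q[0]/-q[2]+K[0,2],K[1,1]*-q[1]/-q[2]+K[1,2]
def blobs(m,a=8):
    n,_,s,c=cv2.connectedComponentsWithStats(m.astype(np.uint8))
    return [(c[i],s[i]) for i in range(1,n) if s[i,4]>=a]
E
python3 - <<'E'
from h import *
f=dict(np.load("top0.npz"));im=f["frame"].astype(int)
for n,ps in dict(A=[(277,260),(348,272)],B=[(103,313),(179,319)],C=[(478,304),(504,377)]).items():
    e=[]
    for u,v in ps:
        w=im[v-12:v+13,u-12:u+13];m=(w.min(2)>150)
        c,s=max(blobs(m,5),key=lambda t:t[1][4]);e.append(ray(f,c[0]+u-12,c[1]+v-12,.024)[:2]);
    e=np.array(e);mid=e.mean(0);d=e[1]-e[0]
    print(n,e.round(4).tolist(),"mid",mid.round(4),"len",np.hypot(*d).round(4),"dist",np.hypot(*mid).round(3))
# bay floor cream
hsv=cv2.cvtColor(f["frame"],cv2.COLOR_BGR2HSV);w=np.zeros(im.shape[:2],bool);w[195:245,240:362]=1
m=w&(hsv[...,0]>20)&(hsv[...,0]<38)&(hsv[...,1]>25)&(hsv[...,2]>120)
c=max(blobs(m),key=lambda t:t[1][4]);print("floor",c[0],c[1])
mm=m.astype(np.uint8);cs=max(cv2.findContours(mm,0,2)[0],key=cv2.contourArea)
for p in cv2.boxPoints(cv2.minAreaRect(cs)):print(p,ray(f,*p,0).round(4)[:2])
for n,p,z in(("post top",(274,234),.045),("plug",(328,234),0),("base",(300,440),0)):print(n,ray(f,*p,z).round(4))
cr=f["frame"][185:290,220:400];cv2.imwrite("pics/crop.png",cv2.resize(cr,(792,462),interpolation=cv2.INTER_CUBIC))
E
```

```text
A [[0.4949, 0.0882], [0.4631, -0.1084]] mid [ 0.479  -0.0101] len 0.1991 dist 0.479
B [[0.344, 0.5385], [0.33, 0.3399]] mid [0.337  0.4392] len 0.1991 dist 0.554
C [[0.3842, -0.4646], [0.1952, -0.5278]] mid [ 0.2897 -0.4962] len 0.1992 dist 0.575
floor [303.14328063 213.2944664 ] [ 252  205   98   32 1012]
[251.61101 208.21947] [0.6398 0.1596]
[347.92026 203.404  ] [ 0.6603 -0.1109]
[349.3192  231.38405] [ 0.5801 -0.1157]
[253.00998 236.19951] [0.5605 0.1526]
post top [0.5605 0.0908 0.045 ]
plug [ 0.5713 -0.056   0.    ]
base [0.0211 0.0086 0.    ]
```

View pics/crop.png

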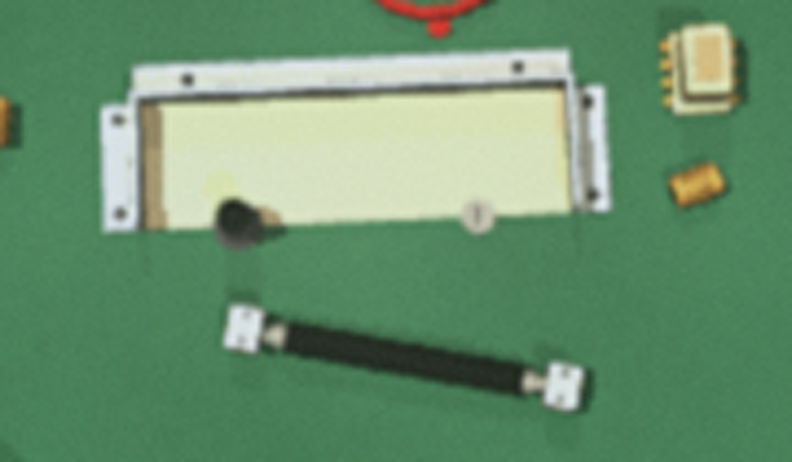

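The top view and crop agree. Roller A (277,260)–(348,272) is the one meant, because its middle is 0.479 m from the base against 0.554 for B and 0.575 for C. The post is on the bay's +y side.

The plan:
1. Nudge A about 12 mm to the right.
2. Swing its left end in past the post, to a lean of about 37°.
3. Push it along its axis into the pocket.
4. Swing the right end home.

First I move over with the fingers shut.

Emit:
jog_arm(dp=[[-1,-0.8,0],[-1,-0.8,0],[-1,-0.8,0],[-1,-0.8,0],[-1,-0.8,0],[-1,-0.8,0],[-1,-0.8,0],[-1,-0.8,0],[-1,-0.8,0],[-1,-0.8,0]], turn=[[0,0,0],[0,0,0],[0,0,0],[0,0,0],[0,0,0],[0,0,0],[0,0,0],[0,0,0],[0,0,0],[0,0,0]], jaw=[0,0,0,0,0,0,0,0,0,0])

```text
time: 0.93
tool_pos: [0.3258, 0.3865, 0.2053]
tcp_rot: [-180.0, -0.0, 163.3]
contact_force: [1.0, -1.0, 0.4]
finger_gap: 0.031
grip_force: 0.0
```

Emit:
jog_arm(dp=[[-1,-0.8,0],[-1,-0.8,0],[-1,-0.8,0],[-1,-0.8,0],[-1,-0.8,0],[-1,-0.8,0],[-1,-0.8,0],[-1,-0.8,0],[-1,-0.8,0],[-1,-0.8,0]], turn=[[0,0,0],[0,0,0],[0,0,0],[0,0,0],[0,0,0],[0,0,0],[0,0,0],[0,0,0],[0,0,0],[0,0,0]], jaw=[0,0,0,0,0,0,0,0,0,0])

```text
time: 1.77
tool_pos: [0.4712, 0.1758, 0.2053]
tcp_rot: [-180.0, -0.0, 163.3]
contact_force: [0.8, 0.3, -0.3]
finger_gap: 0.0006
grip_force: 0.0
```

Emit:
jog_arm(dp=[[-1,-0.8,0],[-1,-0.8,0],[0,0,0.5],[0,0,0.5],[0,0,0.5],[0,0,0.5],[0,0,0.5],[0,0,0.5],[0,0,0.5],[0,0,0.5]], turn=[[0,0,0],[0,0,0],[0,0,0.0395],[0,0,0.0395],[0,0,0.0395],[0,0,0.0395],[0,0,0.0395],[0,0,0.0395],[0,0,0.0395],[0,0,0.0395]], jaw=[0,0,0,0,0,0,0,0,0,0])

```text
time: 2.6
tool_pos: [0.4998, 0.1348, 0.1249]
tcp_rot: [-180.0, 0.0, 106.0]
contact_force: [-0.1, -0.1, 0.7]
finger_gap: 0.0005
grip_force: 0.0
```

Emit:
jog_arm(dp=[[0,0,0],[0,0,0],[0,0,0],[0,0,0]], turn=[[0,0,0.0395],[0,0,0.0395],[0,0,0.0395],[0,0,0.02]], jaw=[0,0,0,0])

```text
time: 2.93
tool_pos: [0.4997, 0.1348, 0.1252]
tcp_rot: [-180.0, 0.0, 81.1]
contact_force: [-0.2, -0.1, 0.7]
finger_gap: 0.0002
grip_force: 0.0
```

Run:
```python
from plant import *
import cv2,numpy as np
s=observe();f=grab_frame("wrist");cv2.imwrite("pics/w1.png",f["frame"])
np.savez("w1.npz",p=s["tool_pos"],r=s["tcp_rot"],**f);print(f["mount"].round(3).tolist(),f["mtx"].round(1).tolist())
```

```text
[[0.0, 0.966, 0.257, 0.075], [1.0, -0.0, 0.001, 0.0], [0.001, 0.257, -0.966, -0.179], [0.0, 0.0, 0.0, 1.0]] [[352.3, 0.0, 320.2], [0.0, 352.3, 235.5], [0.0, 0.0, 1.0]]
```

View pics/w1.png

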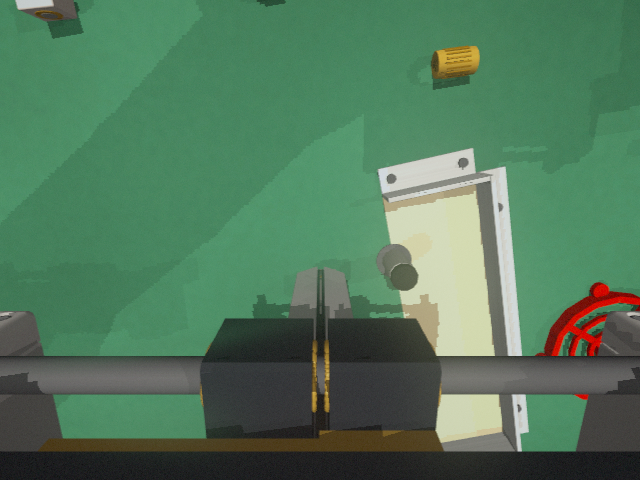

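Wrist view: the post top is at (404,276), its foot at about (392,258), the floor's left mouth corner near (386,205) and its back-left corner near (476,184).

Run:
```python
from h import *
from scipy.spatial.transform import Rotation as R
d=dict(np.load("w1.npz"));T=np.eye(4);T[:3,:3]=R.from_euler("xyz",d["r"],degrees=True).as_matrix();T[:3,3]=d["p"]
f=dict(mtx=d["mtx"],world_from_camera=T@d["mount"])
for n,u,v,z in(("posttop",404,276,.045),("L mouth",386,205,0),("L back",476,184,0),("R back",501,436,0)):print(n,ray(f,u,v,z).round(4)[:2])
```

```text
posttop [0.5604 0.098 ]
L mouth [0.5597 0.1472]
L back [0.6381 0.1534]
R back [ 0.6527 -0.1163]
```

Emit:
jog_arm(dp=[[0,0.1,1],[0,0,1],[0,0,1],[0,0,1],[0,0,1],[0,0,0.5],[0,0,0.2],[0,0,0],[-0.4,0,0],[-0.4,0,0]], turn=[[0,0,0],[0,0,0],[0,0,0],[0,0,0],[0,0,0],[0,0,0],[0,0,0],[0,0,0],[0,0,0],[0,0,0]], jaw=[0,0,0,0,0,0,0,0,0,0])

```text
time: 3.82
tool_pos: [0.5, 0.1184, 0.0124]
tcp_rot: [179.9, -0.0, 81.5]
contact_force: [0.1, 0.5, -0.9]
finger_gap: 0.0003
grip_force: 0.0
```

Emit:
jog_arm(dp=[[-0.2,0,0],[-0.2,0,0],[-0.2,0,0],[-0.2,0,0],[-0.2,0,0],[-0.2,0,0],[0,0,0]], turn=[[0,0,0],[0,0,0],[0,0,0],[0,0,0],[0,0,0],[0,0,0],[0,0,0]], jaw=[0,0,0,0,0,0,0])

```text
time: 4.4
tool_pos: [0.496, 0.0942, 0.0116]
tcp_rot: [180.0, 0.0, 81.4]
contact_force: [-0.6, -0.5, 0.4]
finger_gap: 0.0006
grip_force: 0.0
```

```bash
cat > look.py <<'E'
import sys;from plant import *
from h import *
O=np.array([.607,.020]);t=np.radians(4.0);RB=np.array([[np.cos(t),-np.sin(t)],[np.sin(t),np.cos(t)]])
s=observe();f=grab_frame("top")
n=sys.argv[1];np.savez(n+".npz",**f)
im=f["frame"];cv2.imwrite(f"pics/{n}.png",cv2.resize(im[185:305,205:405],(800,480),interpolation=cv2.INTER_CUBIC))
# white blobs (low saturation, bright) in region, block-size
hsv=cv2.cvtColor(im,cv2.COLOR_BGR2HSV);m=(hsv[...,2]>175)&(hsv[...,1]<40);w=np.zeros_like(m);w[185:320,205:420]=1
tp=np.array(s["tool_pos"]);print("t",s["time"],"tool",tp.round(4),"yaw",round(s["tcp_rot"][2],1),"tool_bay",(RB.T@(tp[:2]-O)).round(4),"F",np.round(s["contact_force"],1))
for c,st in blobs(m&w,15):
    p=ray(f,*c,.024)[:2]
    print(c.round(1),st[4],"world",p.round(4),"bay",(RB.T@(p-O)).round(4))
E
python3 look.py t1
```

```text
t 4.4 tool [0.496  0.0942 0.0116] yaw 81.4 tool_bay [-0.1056  0.0818] F [-0.6 -0.5  0.4]
[302.3 202.8] 785 world [0.6532 0.0174] bay [ 0.0459 -0.0059]
[355.6 218.1] 114 world [ 0.6136 -0.1308] bay [-0.0039 -0.1509]
[320.4 222.9] 908 world [ 0.5977 -0.0338] bay [-0.0131 -0.053 ]
[232.6 292.5] 78 world [0.4028 0.1981] bay [-0.1913  0.1919]
```

Run:
```python
from plant import *
from h import *
f=grab_frame("side");np.savez("s1.npz",**f);cv2.imwrite("pics/s1.png",cv2.resize(f["frame"][190:340,210:410],(800,600),interpolation=cv2.INTER_CUBIC))
```

```text
(no output)
```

View pics/s1.png

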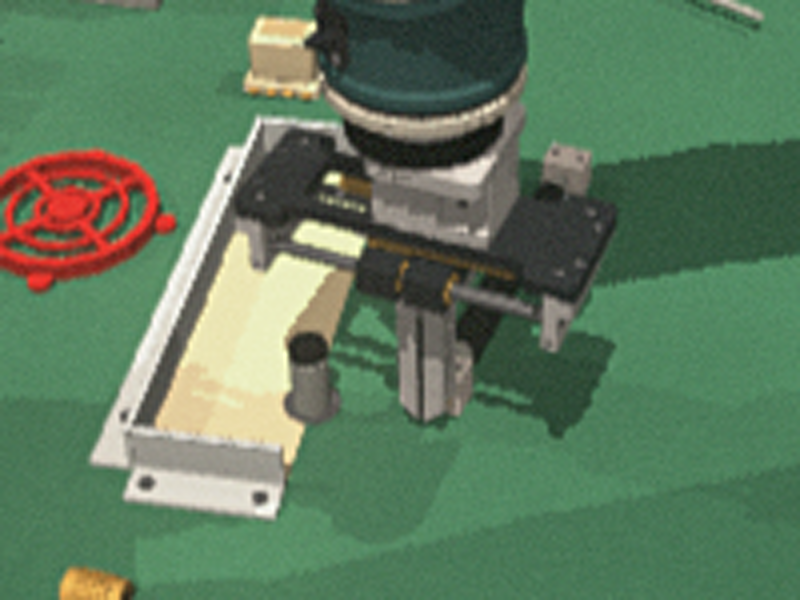

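The side crop shows the fingers at the left block's end face, and the right block visible at (568,165), which is side pixel (352,231). Comparing with the first side frame gives the shift.

Run:
```python
from h import *
for n in("side0","s1"):
    f=dict(np.load(n+".npz"));w=f["frame"][215:250,335:370].astype(int)
    m=(w.min(2)>110)&(w.max(2)-w.min(2)<45)
    for c,s in blobs(m,20):print(n,(c+[335,215]).round(1),s[4],ray(f,*(c+[335,215]),.018).round(4)[:2])
```

```text
side0 [349.5 234.2] 122 [ 0.4626 -0.1087]
s1 [337.3 219.2] 31 [ 0.5048 -0.1638]
s1 [351.4 228.7] 53 [ 0.4621 -0.1318]
```

Emit:
jog_arm(dp=[[0.5,0,0],[0,-0.6,0],[0,-0.6,0],[0,-0.65,0],[-0.6,0,0],[-0.8,0,0],[0,0,0],[0,0.2,0],[0,0.2,0],[0,0.2,0]], turn=[[0,0,0],[0,0,0],[0,0,0],[0,0,0],[0,0,0],[0,0,0],[0,0,0],[0,0,0],[0,0,0],[0,0,0]], jaw=[0,0,0,0,0,0,0,0,0,0])

```text
time: 5.33
tool_pos: [0.4692, 0.0815, 0.0114]
tcp_rot: [-180.0, -0.0, 81.5]
contact_force: [-2.4, 0.7, 2.4]
finger_gap: 0.0001
grip_force: 1.4
```

Emit:
jog_arm(dp=[[0.033,0.26,0],[0.033,0.26,0],[0.033,0.26,0],[0.033,0.26,0],[0.033,0.26,0],[0.033,0.26,0],[0.033,0.26,0],[0.033,0.26,0],[0.033,0.26,0],[0.033,0.26,0]], turn=[[0,0,0.0083],[0,0,0.0083],[0,0,0.0083],[0,0,0.0083],[0,0,0.0083],[0,0,0.0083],[0,0,0.0083],[0,0,0.0083],[0,0,0.0083],[0,0,0.0083]], jaw=[0,0,0,0,0,0,0,0,0,0])

```text
time: 6.17
tool_pos: [0.5209, 0.0735, 0.0115]
tcp_rot: [180.0, 0.0, 66.4]
contact_force: [-0.4, 1.6, -0.1]
finger_gap: 0.0008
grip_force: 0.5
```

```bash
python3 look.py t2
python3 - <<'E'
from plant import *
from h import *
f=grab_frame("side");np.savez("s2.npz",**f)
a=cv2.resize(f["frame"][190:310,230:390],(800,600),interpolation=cv2.INTER_CUBIC);cv2.imwrite("pics/s2.png",a)
E
```

```text
t 6.1667 tool [0.5209 0.0735 0.0115] yaw 66.4 tool_bay [-0.0822  0.0594] F [-0.4  1.6 -0.1]
[313.9 202.4] 623 world [ 0.6551 -0.0146] bay [ 0.0456 -0.0379]
[355.6 218. ] 114 world [ 0.6137 -0.1308] bay [-0.0038 -0.1509]
[331.3 220.5] 401 world [ 0.6053 -0.0638] bay [-0.0075 -0.0835]
[310.2 209.4] 16 world [ 0.6351 -0.005 ] bay [ 0.0263 -0.0269]
[236.  280.3] 90 world [0.4354 0.1903] bay [-0.1593  0.1819]
```

View pics/s2.png

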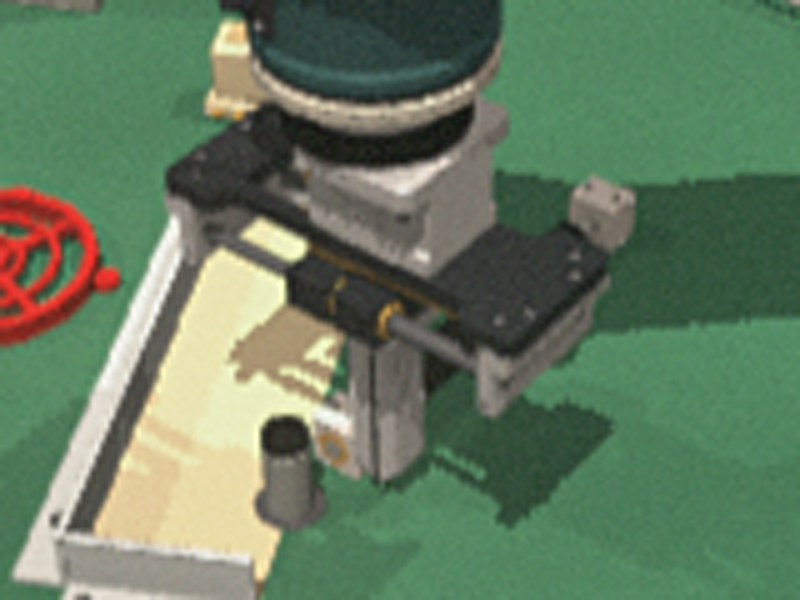

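The side crop shows the left block at (335,440), moving forward beside the post with the fingers flat behind it. The right block (603,212) has stayed put as the pivot. I carry on to about 57.5°, then back off.

Emit:
jog_arm(dp=[[0.033,0.26,0],[0.033,0.26,0],[0.033,0.26,0],[0.033,0.26,0],[0.033,0.26,0],[0.033,0.26,0],[0,-0.5,0],[0,-0.7,0],[0,0,-1],[0,0,-1]], turn=[[0,0,0.0083],[0,0,0.0083],[0,0,0.0083],[0,0,0.0083],[0,0,0.0083],[0,0,0.0083],[0,0,0],[0,0,0],[0,0,0],[0,0,0]], jaw=[0,0,0,0,0,0,0,0,0,0])

```text
time: 7.1
tool_pos: [0.5279, 0.0762, 0.0512]
tcp_rot: [-179.9, 0.1, 57.6]
contact_force: [0.2, 0.7, 1.2]
finger_gap: 0.0002
grip_force: 0.0
```

Emit:
jog_arm(dp=[[-1,-1,-1],[-1,-1,0],[-1,-1,0],[-1,-1,0],[-1,-1,0],[-1,-0.5,0],[-1,0,0],[-1,0,0],[-1,0,0],[-1,0,0]], turn=[[0,0,0],[0,0,0],[0,0,0],[0,0,0],[0,0,0],[0,0,0],[0,0,0],[0,0,0],[0,0,0],[0,0,0]], jaw=[0,0,0,0,0,0,0,0,0,0])

```text
time: 7.93
tool_pos: [0.3285, -0.0343, 0.0714]
tcp_rot: [-180.0, -0.0, 57.6]
contact_force: [-0.4, -0.8, -0.4]
finger_gap: 0.0005
grip_force: 0.0
```

```bash
python3 look.py t3
```

```text
t 7.9333 tool [ 0.3285 -0.0343  0.0714] yaw 57.6 tool_bay [-0.2816 -0.0347] F [-0.4 -0.8 -0.4]
[290.2 206.3] 921 world [0.6424 0.0504] bay [0.0374 0.0279]
[355.8 217.9] 90 world [ 0.6141 -0.1312] bay [-0.0035 -0.1513]
[324.2 224.5] 733 world [ 0.5935 -0.0442] bay [-0.018  -0.0631]
[290.7 231.2] 65 world [0.5728 0.0471] bay [-0.0322  0.0294]
[352.2 271.3] 64 world [ 0.466  -0.1228] bay [-0.1506 -0.1326]
```

View pics/t3.png

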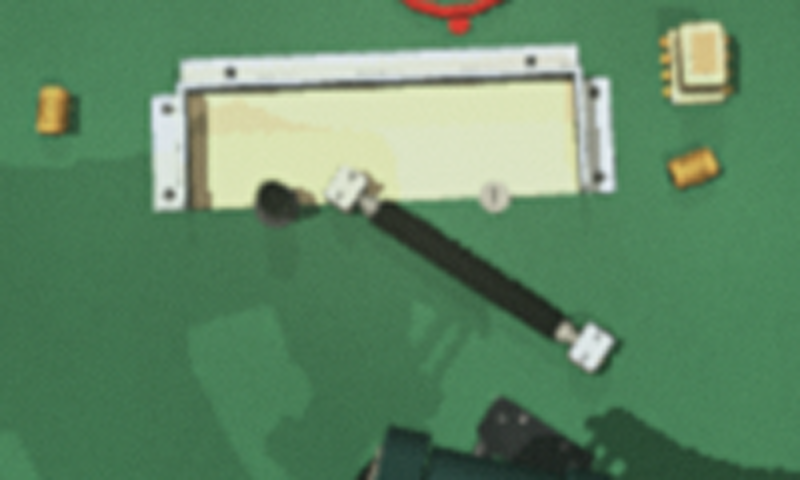

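The top crop shows the left block in the mouth at (350,188), just right of the post top (278,202), and the right block at (592,347). Axis is 57.8°, and it runs 34 mm from the post, where at least 24 mm is needed. Next I get behind the right end and push axially.

Emit:
jog_arm(dp=[[-0.27,1,0],[-0.27,1,0],[-0.27,1,0],[-0.27,1,0],[-0.27,1,0],[-0.27,1,0],[-0.27,1,0],[-0.27,1,0],[0,0.18,1],[0,0,1]], turn=[[0,0,0],[0,0,0],[0,0,0],[0,0,0],[0,0,0],[0,0,0],[0,0,0],[0,0,0],[0,0,0],[0,0,0]], jaw=[0,0,0,0,0,0,0,0,0,0])

```text
time: 8.82
tool_pos: [0.4458, -0.159, 0.0314]
tcp_rot: [179.9, -0.0, 57.5]
contact_force: [-0.4, 0.1, -0.3]
finger_gap: 0.0005
grip_force: 0.0
```

Emit:
jog_arm(dp=[[0,0,1],[0,0,0],[0.3,0,0],[0.3,0,0],[0.25,0,0],[0.25,0,0],[0.25,0,0],[0.25,0,0],[0.25,0,0],[0.25,0,0]], turn=[[0,0,0],[0,0,0],[0,0,0],[0,0,0],[0,0,0],[0,0,0],[0,0,0],[0,0,0],[0,0,0],[0,0,0]], jaw=[0,0,0,0,0,0,0,0,0,0])

```text
time: 9.65
tool_pos: [0.4672, -0.1225, 0.0117]
tcp_rot: [180.0, 0.0, 57.6]
contact_force: [-2.8, -3.5, 3.5]
finger_gap: 0.0004
grip_force: 2.1
```

Emit:
jog_arm(dp=[[0.25,0,0],[0.25,0,0],[0.25,0,0],[0.25,0,0],[0.25,0,0],[0.25,0,0]], turn=[[0,0,0],[0,0,0],[0,0,0],[0,0,0],[0,0,0],[0,0,0]], jaw=[0,0,0,0,0,0])

```text
time: 10.15
tool_pos: [0.4832, -0.0971, 0.0115]
tcp_rot: [-180.0, 0.0, 57.6]
contact_force: [-3.1, -3.7, 3.7]
finger_gap: 0.0003
grip_force: 2.3
```

```bash
python3 look.py t4
python3 - <<'E'
from plant import *
from h import *
f=grab_frame("side");np.savez("s4.npz",**f)
cv2.imwrite("pics/s4.png",cv2.resize(f["frame"][190:340,210:410],(800,600),interpolation=cv2.INTER_CUBIC))
E
```

```text
t 10.15 tool [ 0.4832 -0.0971  0.0115] yaw 57.6 tool_bay [-0.1316 -0.1082] F [-3.1 -3.7  3.7]
[287.9 206. ] 910 world [0.6432 0.0568] bay [0.0387 0.0342]
[355.4 209.4] 41 world [ 0.6381 -0.13  ] bay [ 0.0205 -0.1518]
[265.9 225.1] 276 world [0.5881 0.1156] bay [-0.0121  0.0967]
[296.1 223.7] 224 world [0.594  0.0329] bay [-0.0121  0.0138]
[319.8 290.9] 102 world [ 0.4115 -0.0355] bay [-0.1989 -0.0417]
```

View pics/s4.png

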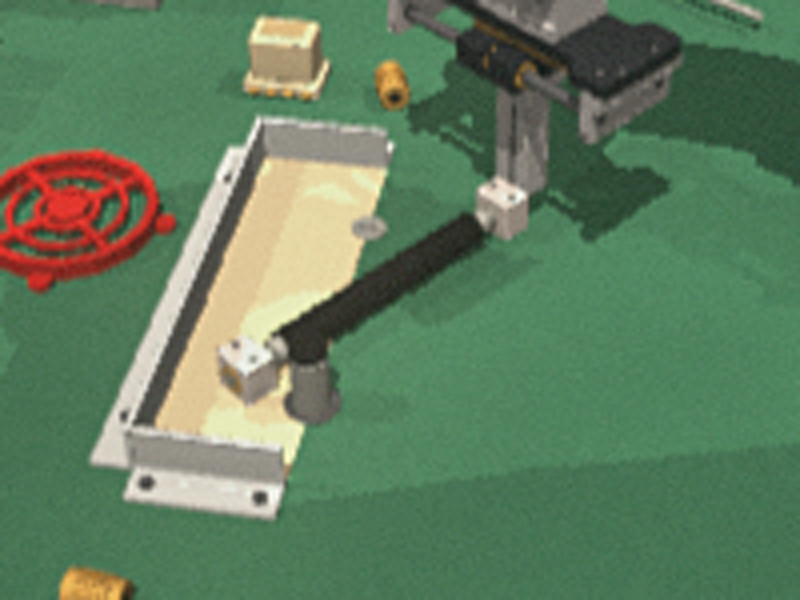

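The side crop shows the left block at (247,365), behind the post (310,380) and inside the bay, with the roller axis clear of the post. About 35 mm more along the axis, then back off.

Emit:
jog_arm(dp=[[0.25,0,0],[0.25,0,0],[0.25,0,0],[0.25,0,0],[0.25,0,0],[0.25,0,0],[0.2,0,0],[-0.5,0,0],[-0.8,-0.5,0],[0,-1,0]], turn=[[0,0,0],[0,0,0],[0,0,0],[0,0,0],[0,0,0],[0,0,0],[0,0,0],[0,0,0],[0,0,0],[0,0,0]], jaw=[0,0,0,0,0,0,0,0,0,0])

```text
time: 11.08
tool_pos: [0.4614, -0.078, 0.0117]
tcp_rot: [179.9, 0.1, 57.4]
contact_force: [-0.9, -0.8, 0.7]
finger_gap: 0.0005
grip_force: 0.0
```

```bash
python3 look.py t5
python3 - <<'E'
from plant import *
from h import *
f=grab_frame("side");np.savez("s5.npz",**f)
a=cv2.resize(f["frame"][190:310,230:390],(800,600),interpolation=cv2.INTER_CUBIC)
b=cv2.imread("pics/t5.png");cv2.imwrite("pics/st5.png",np.hstack([cv2.resize(a,(400,300)),cv2.resize(b,(400,300))]))
E
```

```text
t 11.0833 tool [ 0.4614 -0.078   0.0117] yaw 57.4 tool_bay [-0.1521 -0.0876] F [-0.9 -0.8  0.7]
[291.3 206.7] 962 world [0.6413 0.0475] bay [0.0361 0.0251]
[355.6 218.1] 114 world [ 0.6137 -0.1308] bay [-0.0039 -0.1509]
[264.7 213.9] 70 world [0.6193 0.1198] bay [0.0193 0.0987]
[342.4 216.5] 28 world [ 0.6171 -0.094 ] bay [ 0.0021 -0.1145]
[261.8 230. ] 127 world [0.5744 0.1262] bay [-0.0251  0.1082]
[309.6 301.2] 75 world [ 0.3833 -0.0088] bay [-0.2252 -0.0131]
```

View pics/st5.png

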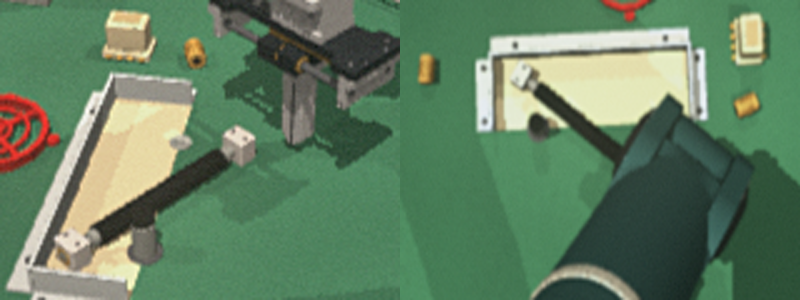

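The composite shows the left block against the back-left corner region, behind the post, at bay (19, 99) mm; the roller leans about 37° with the right block free. Next I swing the right block round from the near side.

Emit:
jog_arm(dp=[[0,-0.6,0],[0.6,0,0],[1,0,0],[1,0,0],[0,0,0],[0,0.2,0],[0,0.2,0],[0,0.2,0]], turn=[[0,0,0],[0,0,0],[0,0,0],[0,0,0],[0,0,0],[0,0,0],[0,0,0],[0,0,0]], jaw=[0,0,0,0,0,0,0,0])

```text
time: 11.85
tool_pos: [0.4902, -0.0318, 0.0115]
tcp_rot: [180.0, 0.0, 57.5]
contact_force: [0.0, -0.1, -0.9]
finger_gap: 0.0007
grip_force: 0.0
```

Emit:
jog_arm(dp=[[-0.033,0.26,0],[-0.033,0.26,0],[-0.033,0.26,0],[-0.033,0.26,0],[-0.033,0.26,0],[-0.033,0.26,0],[-0.033,0.26,0],[-0.033,0.26,0],[-0.033,0.26,0],[-0.033,0.26,0]], turn=[[0,0,-0.0083],[0,0,-0.0083],[0,0,-0.0083],[0,0,-0.0083],[0,0,-0.0083],[0,0,-0.0083],[0,0,-0.0083],[0,0,-0.0083],[0,0,-0.0083],[0,0,-0.0083]], jaw=[0,0,0,0,0,0,0,0,0,0])

```text
time: 12.68
tool_pos: [0.5342, -0.0596, 0.0115]
tcp_rot: [180.0, 0.0, 72.6]
contact_force: [-2.4, 0.8, 1.5]
finger_gap: 0.0007
grip_force: 1.1
```

```bash
python3 look.py t6
python3 - <<'E'
from plant import *
from h import *
f=grab_frame("side");np.savez("s6.npz",**f)
a=cv2.resize(f["frame"][190:340,210:410],(800,600),interpolation=cv2.INTER_CUBIC)
b=cv2.imread("pics/t6.png");cv2.imwrite("pics/st6.png",np.hstack([cv2.resize(a,(400,300)),cv2.resize(b,(400,300))]))
E
```

```text
t 12.6833 tool [ 0.5342 -0.0596  0.0115] yaw 72.6 tool_bay [-0.0782 -0.0743] F [-2.4  0.8  1.5]
[269.4 208.5] 648 world [0.6349 0.1076] bay [0.034  0.0854]
[345.6 197.6] 29 world [ 0.671  -0.1025] bay [ 0.0553 -0.1266]
[270.2 225. ] 439 world [0.5887 0.1037] bay [-0.0124  0.0847]
[286.8 212.4] 116 world [0.6249 0.0594] bay [0.0207 0.0381]
[302.3 268.3] 100 world [0.4716 0.0131] bay [-0.1356  0.0026]
[250.6 315.5] 31 world [0.3424 0.1477] bay [-0.255   0.1458]
```

View pics/st6.png

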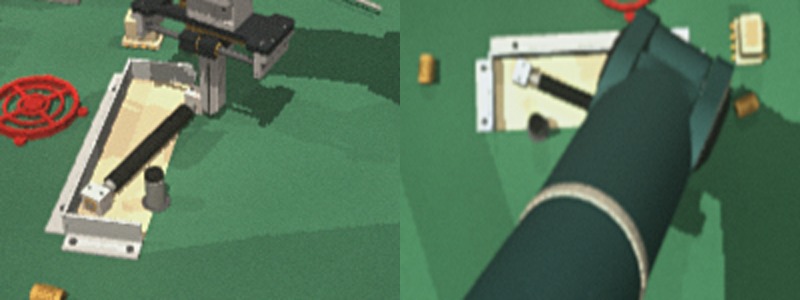

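The side half shows the right end rounding in at (185,110), with the left block staying in its corner. I continue the swing.

Emit:
jog_arm(dp=[[-0.033,0.26,0],[-0.033,0.26,0],[-0.033,0.26,0],[-0.033,0.26,0],[-0.033,0.26,0],[-0.033,0.26,0],[-0.033,0.26,0],[-0.033,0.26,0],[-0.033,0.26,0],[-0.033,0.26,0]], turn=[[0,0,-0.0083],[0,0,-0.0083],[0,0,-0.0083],[0,0,-0.0083],[0,0,-0.0083],[0,0,-0.0083],[0,0,-0.0083],[0,0,-0.0083],[0,0,-0.0083],[0,0,-0.0083]], jaw=[0,0,0,0,0,0,0,0,0,0])

```text
time: 13.62
tool_pos: [0.584, -0.0755, 0.0115]
tcp_rot: [180.0, 0.0, 87.6]
contact_force: [-0.7, -0.5, -1.5]
finger_gap: 0.0005
grip_force: 0.5
```

Emit:
jog_arm(dp=[[-0.033,0.26,0],[-0.033,0.26,0],[-0.033,0.26,0],[-0.033,0.2,0]], turn=[[0,0,-0.0083],[0,0,-0.0083],[0,0,-0.0083],[0,0,-0.0083]], jaw=[0,0,0,0])

```text
time: 13.95
tool_pos: [0.6037, -0.0782, 0.0115]
tcp_rot: [180.0, 0.0, 93.6]
contact_force: [-1.2, -0.0, -0.3]
finger_gap: 0.0003
grip_force: 0.6
```

```bash
python3 look.py t7
```

```text
t 13.95 tool [ 0.6037 -0.0782  0.0115] yaw 93.6 tool_bay [-0.0101 -0.0977] F [-1.2 -0.  -0.3]
[267.6 208.7] 618 world [0.6341 0.1124] bay [0.0335 0.0903]
[271.7 223.3] 556 world [0.5936 0.0998] bay [-0.0078  0.0805]
[314.  235.1] 97 world [ 0.5635 -0.0169] bay [-0.0459 -0.0338]
[266.5 282.7] 15 world [0.4306 0.1083] bay [-0.1699  0.1004]
[279.1 285.5] 22 world [0.4237 0.0743] bay [-0.1791  0.067 ]
```

Emit:
jog_arm(dp=[[0,0.12,0],[0,0.12,0],[0,0.1,0],[0,0.1,0],[0,0,0]], turn=[[0,0,0],[0,0,0],[0,0,0],[0,0,0],[0,0,0]], jaw=[0,0,0,0,0])

```text
time: 14.42
tool_pos: [0.6122, -0.0775, 0.0115]
tcp_rot: [180.0, 0.0, 93.4]
contact_force: [0.0, -0.6, 0.1]
finger_gap: 0.0003
grip_force: 0.0
```

Emit:
jog_arm(dp=[[0,0.06,0],[0,0,0]], turn=[[0,0,0],[0,0,0]], jaw=[0,0])

```text
time: 14.58
tool_pos: [0.6131, -0.0775, 0.0115]
tcp_rot: [-180.0, 0.0, 93.4]
contact_force: [-1.7, 0.3, 0.8]
finger_gap: 0.0004
grip_force: 0.6
```

Emit:
jog_arm(dp=[[0,0.06,0],[0,0,0]], turn=[[0,0,0],[0,0,0]], jaw=[0,0])

```text
time: 14.75
tool_pos: [0.6136, -0.0775, 0.0114]
tcp_rot: [-179.9, -0.0, 93.4]
contact_force: [-6.3, -0.8, 4.3]
finger_gap: 0.0004
grip_force: 3.0
```

Emit:
jog_arm(dp=[[0,0.06,0],[0,0,0]], turn=[[0,0,0],[0,0,0]], jaw=[0,0])

```text
time: 14.92
tool_pos: [0.6137, -0.0775, 0.0112]
tcp_rot: [-179.8, -0.0, 93.4]
contact_force: [-12.8, 0.3, 8.3]
finger_gap: 0.0004
grip_force: 6.5
```

The right block is home: the force rises against the fence. Now I back off, go up and across to behind the left block.

Emit:
jog_arm(dp=[[0,-0.35,0],[0,-0.55,0],[0,0,-1],[0,0,-1],[0,0,-1],[0,0,0]], turn=[[0,0,0],[0,0,0],[0,0,0],[0,0,0],[0,0,0],[0,0,0]], jaw=[0,0,0,0,0,0])

```text
time: 15.42
tool_pos: [0.5993, -0.0788, 0.0751]
tcp_rot: [179.7, 0.0, 93.4]
contact_force: [-0.1, 0.9, -0.1]
finger_gap: 0.0004
grip_force: 0.0
```

Emit:
jog_arm(dp=[[1,0,0],[1,0,0],[1,0,0],[1,0,0],[1,0,0],[1,0,0],[1,0,0],[1,0,0],[1,0,0],[1,0,0]], turn=[[0,0,0],[0,0,0],[0,0,0],[0,0,0],[0,0,0],[0,0,0],[0,0,0],[0,0,0],[0,0,0],[0,0,0]], jaw=[0,0,0,0,0,0,0,0,0,0])

```text
time: 16.25
tool_pos: [0.5853, 0.1223, 0.0712]
tcp_rot: [180.0, -0.0, 93.4]
contact_force: [-0.2, -0.1, 0.0]
finger_gap: 0.0005
grip_force: 0.0
```

```bash
python3 look.py t8
python3 - <<'E'
from plant import *
from h import *
from scipy.spatial.transform import Rotation as R
s=observe();d=grab_frame("wrist");T=np.eye(4);T[:3,:3]=R.from_euler("xyz",s["tcp_rot"],degrees=True).as_matrix();T[:3,3]=s["tool_pos"]
f=dict(mtx=d["mtx"],world_from_camera=T@d["mount"]);print("expect L px",proj(f,(.620,.120,.026)),"lmouth corner",proj(f,(.558,.152,0)))
E
```

```text
t 16.25 tool [0.5853 0.1223 0.0712] yaw 93.4 tool_bay [-0.0145  0.1035] F [-0.2 -0.1  0. ]
[330.8 200.6] 317 world [ 0.6614 -0.0614] bay [ 0.0486 -0.085 ]
[279.  202.8] 28 world [0.6517 0.0815] bay [0.0489 0.0583]
[355.5 214.1] 82 world [ 0.6247 -0.1302] bay [ 0.0072 -0.1511]
[275.  220.2] 26 world [0.6026 0.0911] bay [0.0005 0.0712]
[216.5 262.1] 54 world [0.4835 0.2451] bay [-0.1075  0.2332]
expect L px (np.float64(371.1918168533656), np.float64(270.9593500815096)) lmouth corner (np.float64(285.08294144085943), np.float64(211.37179827369212))
```

Emit:
jog_arm(dp=[[0,0,1],[0,0,1],[0,0,0.95],[0,0,0],[0,0.2,0],[0,0.15,0],[0,0.1,0],[0,0.1,0],[0,0,0]], turn=[[0,0,0],[0,0,0],[0,0,0],[0,0,0],[0,0,0],[0,0,0],[0,0,0],[0,0,0],[0,0,0]], jaw=[0,0,0,0,0,0,0,0,0])

```text
time: 17.1
tool_pos: [0.5973, 0.1219, 0.0132]
tcp_rot: [179.9, -0.0, 93.4]
contact_force: [0.0, -0.5, -0.2]
finger_gap: 0.0005
grip_force: 0.0
```

Emit:
jog_arm(dp=[[0,0.06,0],[0,0.06,0],[0,0,0]], turn=[[0,0,0],[0,0,0],[0,0,0]], jaw=[0,0,0])

```text
time: 17.35
tool_pos: [0.5989, 0.1221, 0.0126]
tcp_rot: [-180.0, -0.0, 93.4]
contact_force: [-0.4, 0.1, 1.0]
finger_gap: 0.0004
grip_force: 0.5
```

Emit:
jog_arm(dp=[[0,0.06,0],[0,0,0]], turn=[[0,0,0],[0,0,0]], jaw=[0,0])

```text
time: 17.52
tool_pos: [0.6001, 0.1221, 0.0125]
tcp_rot: [-180.0, 0.0, 93.4]
contact_force: [-2.5, 0.1, 1.5]
finger_gap: 0.0005
grip_force: 0.9
```

Emit:
jog_arm(dp=[[0,0.06,0],[0,0,0]], turn=[[0,0,0],[0,0,0]], jaw=[0,0])

```text
time: 17.68
tool_pos: [0.601, 0.1222, 0.0124]
tcp_rot: [-180.0, 0.0, 93.4]
contact_force: [-3.8, -0.5, 2.5]
finger_gap: 0.0003
grip_force: 2.1
```

Emit:
jog_arm(dp=[[0,0.06,0],[0,0,0]], turn=[[0,0,0],[0,0,0]], jaw=[0,0])

```text
time: 17.85
tool_pos: [0.6011, 0.1222, 0.0122]
tcp_rot: [-179.8, -0.0, 93.4]
contact_force: [-11.9, 0.8, 8.8]
finger_gap: 0.0001
grip_force: 6.1
```

The left block is home too, with the force rising to about 12 N. I back off, rise, move clear and check.

Emit:
jog_arm(dp=[[0,-0.35,0],[0,-0.4,0],[0,0,-1],[0,0,-1],[0,0,-1],[0,0,-1],[0,-1,0],[0,-1,0],[0,-1,0],[0,-1,0]], turn=[[0,0,0],[0,0,0],[0,0,0],[0,0,0],[0,0,0],[0,0,0],[0,0,0],[0,0,0],[0,0,0],[0,0,0]], jaw=[0,0,0,0,0,0,0,0,0,0])

```text
time: 18.68
tool_pos: [0.5065, 0.1164, 0.0925]
tcp_rot: [180.0, -0.0, 93.4]
contact_force: [0.1, 0.1, 0.6]
finger_gap: 0.0
grip_force: 0.0
```

Emit:
jog_arm(dp=[[1,-1,0],[1,-1,0],[1,-1,0],[1,-1,0],[1,-1,0],[1,-1,0],[1,0,0],[1,0,0],[1,0,0],[0,0,0]], turn=[[0,0,0],[0,0,0],[0,0,0],[0,0,0],[0,0,0],[0,0,0],[0,0,0],[0,0,0],[0,0,0],[0,0,0]], jaw=[0,0,0,0,0,0,0,0,0,0])

```text
time: 19.52
tool_pos: [0.3763, 0.2925, 0.0925]
tcp_rot: [179.9, -0.1, 93.6]
contact_force: [-1.4, 0.0, 0.3]
finger_gap: 0.0005
grip_force: 0.0
```

```bash
python3 look.py t9
python3 - <<'E'
from h import *
O=np.array([.607,.020]);t=np.radians(4.0);RB=np.array([[np.cos(t),-np.sin(t)],[np.sin(t),np.cos(t)]])
f=dict(np.load("t9.npz"));im=f["frame"].astype(int)
m=np.zeros(im.shape[:2],bool);m[198:236,248:356]=im[198:236,248:356].max(2)<60
for c,s in blobs(m,30):print("dark",c.round(1),s,"bay",(RB.T@(ray(f,*c,.023)[:2]-O)).round(4))
for y in(.075,-.075): # sleeve ends centre px
    print(y,np.round(proj(f,(*(O+RB@[.027,y]),.023)),1))
a=dict(np.load("top0.npz"))["frame"].astype(int)
d=(abs(a-im).max(2)>40).astype(np.uint8)
for n,u,v in(("relay",379,200),("sp",378,226),("sp",219,212),("fan",318,170),("sd",445,280),("pw",184,258)):print(n,d[v-14:v+15,u-14:u+15].sum())
E
```

```text
t 19.5167 tool [0.3763 0.2925 0.0925] yaw 93.6 tool_bay [-0.2111  0.2879] F [-1.4  0.   0.3]
[292.9 207. ] 1107 world [0.6406 0.043 ] bay [0.0352 0.0206]
[355.8 217.9] 97 world [ 0.614  -0.1312] bay [-0.0036 -0.1513]
[261.3 227.3] 172 world [0.5818 0.1277] bay [-0.0176  0.1092]
[310.  226.5] 999 world [ 0.5871 -0.0052] bay [-0.0216 -0.0238]
dark [301.7 209.7] [276 206  52   8 330] bay [ 0.0267 -0.0033]
0.075 [273.3 210.9]
-0.075 [327.6 208.4]
relay 0
sp 0
sp 0
fan 0
sd 0
pw 188
```

```bash
python3 - <<'E'
from h import *
for n in("top0","t9"):
    f=dict(np.load(n+".npz"));w=f["frame"][243:274,169:200].astype(int);print(n,[(c.round(1),s[4]) for c,s in blobs((w.max(2)-w.min(2)<30)&(w.max(2)>90),4)],[(c.round(1),s[4]) for c,s in blobs(w.max(2)<45,40)])
E
python3 -c "
from plant import *
print(hand_in())"
```

```text
top0 [(array([13.1, 14.5]), np.int32(58))] [(array([16.2, 15.6]), np.int32(74))]
t9 [(array([13.1, 14.1]), np.int32(51))] [(array([17.5, 14.3]), np.int32(51))]
the job is handed in; nothing more can be done
None
```

I pushed the roller into the bay and handed the job in at about 19.5 s. In the last top view its middle line was about 27 mm in, which is fully home, both blocks had been pushed up against the back fence, and none of the other loose parts had moved.

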